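# Lock the swing fence of a strap cutter with its thumbscrew

### The job

Swing the strap cutter's loose fence back square so that the hole in its end lies over the hole in the bed, then take the thumbscrew from the wooden tool block, put it through both holes, feel for the key slot with a light push, and screw it clockwise until its collar is fully home on the fence; then let go. Never lean on it with more than about 3 kg while feeling for the slot, never force it afterwards, and leave the punches and everything else where they are.

Things in the scene. Friction and masses are not known exactly. Their poses are not given: they have to be found in the camera images.
- bed_hole (a point): Centre of the 19 mm hole in the strap cutter's steel bed, at the bed's top, 45 mm above the bench; z up. 7 mm down sits a keyed insert: 11 mm centre hole, key slot 18 x 4.6 mm, standing anywhere up to 1.0 rad either way off this frame's x (not told: feel for it). Lugs on the insert: the screw's collar is 14 mm above the fence. In the slot it drops 10 mm.
- screw_grip (a point): Centre of the steel thumbscrew's flat upright tab: 28 mm wide (x), 8 thick (y), 26 high. Below it (mm): neck 12 thick; collar 28 wide, underside at -29; 17 mm shoulder to -42.5, its last 2.5 tapered; 8 mm stem to -62, last 4 tapered; two thread lugs along x at -56, 3 thick, 16 over both. Dropped in the slot, it sinks the last 4 mm in 1.1 rad clockwise, then turns level to a stop at about 1.5.
- pivot (a point): Axis of the fence's pivot bolt at the bed's top, 190 mm in y from bed_hole; same frame as bed_hole. The bed is bolted down; it reaches x -120 to +90 and y -250 to +150 mm from here. The cutting head (cheeks, knife rollers, crank) stands from y = +35, up to 190 mm above the bench.
- fence_hole (a point): Centre of the 19 mm hole in the fence's flat tongue, at its top, 8 mm above the bed. The fence is an aluminium angle, foot 44 mm wide, that swings on the pivot (x 0, y +190 mm from here). It starts 0.22 to 0.5 rad anticlockwise of square (tongue towards the bed's +x) and has no stop at square. Its frame is parallel to bed_hole's when square.
- fence_grip (a point): Where to pinch the fence: middle of its upright rib, 8 mm thick (x), 14 mm below its top edge and 26 mm above the foot; same frame as fence_hole, at x -18, y +105, z +26 mm from it. The rib runs from y +60 to +205 of fence_hole. Swinging it from here takes about 3 N; it stays where it is left.
- block: Hardwood tool block 190 x 60 x 45 mm high, screwed to the bench; origin under its centre, long side along its x. Three holes 19 mm wide, 38 deep, at x -60, 0 and +60 mm. One (any) holds the thumbscrew, collar on the block's top, tab within 0.3 rad of the block's x; the other two hold a drive punch each.
- punch_a: Bystander: steel drive punch standing in the tool block, 24 mm collar, rises 58 mm above the block; origin at the block's top.
- punch_b: Bystander: thinner steel drive punch standing in the tool block, 24 mm collar, rises 58 mm above the block; origin at the block's top.
- spool: Bystander: wooden thread spool, 44 mm wide, 50 mm high; origin under its centre.
- tape: Bystander: roll of paper tape lying flat, 90 mm wide, 35 mm high; origin under its centre.
- dye_jar: Bystander: brown glass dye jar, 68 mm wide, 85 mm high; origin under its centre.
- glue: Bystander: white glue bottle, 54 mm wide, 130 mm high; origin under its centre.
- mallet: Bystander: rubber-headed mallet lying at the far edge, 275 mm long; origin under its head.
- brush: Bystander: glue brush 160 mm long, lying near the robot on its right; origin under its middle.
Mind the look-alikes: they are no part of the job. Leave any red or turquoise look-alike of the part that bears screw_grip alone.

How it is judged (in metres and radians):
On the way, in this order (a step that is already met when the one before it is completed fails the run):
1. the fence is swung square: its hole lies over the bed's hole to within 3 mm (horizontal distance between fence_hole and bed_hole below 0.003 m), for 0.2 s.
2. the thumbscrew stands in both holes (horizontal distance between screw_grip and bed_hole below 0.004 m and z of screw_grip in the frame of bed_hole below 0.0465 m), for 0.1 s.
At the end, for the whole second after the job is handed in: The thumbscrew stands upright (within 0.06 rad) through fence and bed, its tab within 3 mm of the hole's axis and its collar no more than 1 mm above the fence's top; the fence's hole is within 2 mm of the bed's; the screw is at rest (z of screw_grip in the frame of bed_hole below 0.038 m and horizontal distance between screw_grip and bed_hole below 0.003 m and angle between screw_grip's own z axis and vertical below 0.06 rad and horizontal distance between fence_hole and bed_hole below 0.002 m and linear speed of screw below 0.02 m/s); the robot touches nothing.
It fails at once if the screw is leant on (over 30 N against the cutter) before its lugs have dropped into the key slot (contact force between screw and bed above 30 N and z of screw_grip in the frame of bed_hole above 0.044 m).
It fails at once if the screw is forced (over 80 N against the cutter) (contact force between screw and bed above 80 N).
It fails at once if a punch or another bystander is shifted by more than 30 mm (distance of any of punch_a, punch_b, spool, tape, dye_jar, glue, mallet, brush from where it was at the start of the episode above 0.03 m).
It also fails if it takes over 70 s, if anything falls off the work surface, if the arm or the gripper's body presses on something with over 40 N, if the wrist force passes 120 N, or if a joint passes its speed limit or range.

### The arm

A 6-joint arm with a two-finger parallel gripper is mounted at the origin on the work surface. World frame = base frame: x ahead of the robot, y to its left, z up, the work surface at z = 0. Lengths are in mm, angles in rad, forces in N, time in s.
With the tool pointing down it reaches from about 350 to 1000 mm from the base axis. Payload 7.1 kg.
Tool frame: the origin (TCP) lies midway between the tips of the shut fingers; the grasp point (between the pads) lies 19 mm behind it; z points along the fingers, y is the line along which they close (so a half turn about z gives the same grasp; the last joint's range is limited). The gripper opens to 85 mm and grips with 20 to 120 N. Pads are 22 mm wide; open, the fingers measure 114 mm over their backs; the gripper's body (76 mm by 85 mm) begins 54 mm behind the grasp point. The pads swing forward as they close: fully open they stand 13 mm farther back than shut.
Start: joints at [-1.213, 0.423, 1.63, -0, 1.089, -0.019], TCP at [229.983, -581.13, 202.719] pointing down, gripper open.
Joint ranges: [-3, 3], [-0.9, 2.11], [0.09, 2.58], [-1.31, 4.45], [0.11, 2.69], [-2.54, 2.54]. Speed limits (rad/s): [2.39, 2.39, 3.01, 3.14, 3.14, 3.14].

### API

Orientations are given as [roll, pitch, yaw] about the fixed x, y, z axes, in that order (R = Rz(yaw) Ry(pitch) Rx(roll)).
In Python, from bench import bot, sensors, eyes, models gives the robot as it stands. Calls block until the motion is done:
- bot.move_to(position, orientation): joint-space move of the TCP to a pose.
- bot.move_linear(position, orientation=None, rate=150, contact_N=None): straight line of the TCP; orientation=None keeps the orientation; rate is the mean speed in mm/s. With contact_N (N) it stops when the force on the tool has changed by that much, and returns True; else False.
- bot.move_j(angles): joint-space move.
- bot.move_gripper(opening): finger opening in mm; the grip force is fixed at half the most; returns when the fingers have stopped.
- bot.dwell(seconds).
- bot.solve_ik(position, orientation): joint angles nearest the present ones, or None.
- sensors.sense(): the state.
- eyes.get_image(name): name is "scene" or "side" or "wrist"; returns (picture, depth): 384x512x3 uint8, red, green, blue; 384x512 float32, mm along the optical axis (not along the pixel's ray), 0 where there is no reading.
- eyes.camera_info(name): a dict with "camera_matrix" (3x3 intrinsics, pixels), "extrinsics" (4x4, takes a point from world to camera coordinates). Camera axes: x right, y up, looking along -z (the intrinsics and any distortion apply to the point x, -y, -z); pixel columns grow to the right and rows downward; lengths in mm; the calibration is good to about 2 mm. A picture is of the moment at which its call begins: read the wrist's pose just before it. camera_info takes no time and is no camera call; for the wrist camera it gives the pose at the moment of the call.
A pose or a line that the arm cannot do raises bot.IKError and nothing moves.
- bot.job_done(): hands the job in; it is judged then, once.
Trained networks look in the newest picture that a camera, given by its name, has taken for a name from the list of things; names that differ only in an ending like _2 or _b are one class to them, and where a whole thing is asked for, a point or a joint stands for the part that bears it (a point fixed in the world has none). Each returns a list of dicts, best first, with "score" (0 to 1); they miss things now and then, are a little off and sometimes report something else, mostly with a low value. They report only what shows in the picture. A call takes as long as a camera call. They do not tell look-alikes from the thing itself.
- models.spot_in(camera, target): "centre" ([x, y, z] in mm, in the coordinates of the camera as it stood for that picture, good to about 4 mm: the middle of the surface that is visible of it).
The state is a dict: "clock": time; "joint_pos": joint angles; "joint_velocities": joint speeds; "joint_efforts": joint torques, N m; "tcp_pos": TCP position; "tcp_rot": TCP orientation; "force": force on the tool from outside, world axes, zero at the start; "moment": the same for the moment, N m; "width": finger opening in mm; "grasp_force": force on a finger pad.
Only numpy, scipy, OpenCV 4.12 (cv2) and the standard library are available. Lean on these libraries where they do the work, as an engineer would, in place of code of your own. Each camera call takes 0.05 s, during which the arm holds its last target. There are 200 camera calls.

## Working session

There is one attempt and no reset: what is moved stays moved. The work goes in short steps, each a Python script; the robot and the scene stay as the last script left them, time stands still between calls to the robot, and variables do not carry over. Pictures are saved under pics/ and viewed, at most 10 in all, crops included, and the job is handed in when it is done.

```bash
ls; mkdir -p pics; cat > h.py <<'E'
import numpy as np, cv2
from bench import bot, sensors, eyes, models
def grab(n,save=None):
    info=eyes.camera_info(n); p,d=eyes.get_image(n)
    if save: cv2.imwrite('pics/'+save,cv2.cvtColor(p,cv2.COLOR_RGB2BGR))
    return p,d,info
def c2w(c,info):
    E=np.array(info['extrinsics']); return (np.linalg.inv(E)@np.r_[c,1])[:3]
def px2w(u,v,z,info):
    K=np.array(info['camera_matrix']); 
    return c2w([(u-K[0,2])/K[0,0]*z,-(v-K[1,2])/K[1,1]*z,-z],info)
def w2px(w,info):
    K=np.array(info['camera_matrix']);c=(np.array(info['extrinsics'])@np.r_[w,1])[:3]
    return np.array([K[0,0]*c[0]/-c[2]+K[0,2],K[1,1]*-c[1]/-c[2]+K[1,2]])
E
python3 - <<'E'
from h import *
print(sensors.sense())
ims=[]
for n in ['scene','side']:
    p,d,i=grab(n,n+'0.png'); print(n,{k:(np.round(v,3).tolist() if hasattr(v,'__len__') and not isinstance(v,str) else v) for k,v in i.items()})
    for t in ['screw_grip','fence_grip','fence_hole','bed_hole','pivot','block','punch_a','spool','tape','dye_jar','glue','mallet','brush']:
        for r in models.spot_in(n,t)[:3]:
            w=c2w(r['centre'],i); print(t,round(r['score'],2),w.round(),w2px(w,i).round())
E
```

```text
pics
{'clock': 0.0, 'joint_pos': array([-1.21299196e+00,  4.23816257e-01,  1.63069365e+00,  1.87424083e-05,
        1.08860398e+00, -1.89901294e-02]), 'joint_velocities': array([ 0.00119666,  0.00013991,  0.00015848,  0.0008062 , -0.00030888,
       -0.00041607]), 'joint_efforts': array([-3.76843682e-04, -5.57386243e+01, -2.81744456e+01, -1.59761653e-04,
        7.50034174e-03,  1.73986939e-05]), 'tcp_pos': array([ 229.79128081, -580.58805192,  201.9596383 ]), 'tcp_rot': array([-3.14007201e+00, -4.54759062e-05,  3.76785753e-01]), 'force': array([-0.05912112, -0.27075972,  0.79576755]), 'moment': array([0.00787113, 0.00109745, 0.0345763 ]), 'grasp_force': 0.0, 'width': 85.51421427798567}
scene {'camera_matrix': [[458.418, 0.0, 259.99], [0.0, 458.418, 189.019], [0.0, 0.0, 1.0]], 'extrinsics': [[-0.894, 0.449, -0.003, 566.183], [-0.303, -0.598, 0.742, 52.281], [0.331, 0.664, 0.671, -1249.627], [0.0, 0.0, 0.0, 1.0]]}
screw_grip 0.74 [ 420. -172.   10.] [303. 176.]
screw_grip 0.65 [ 506. -395.   17.] [238. 138.]
screw_grip 0.51 [ 501. -264.   65.] [260. 149.]
fence_grip 0.95 [570.  89.  4
[... 1108 characters left out ...]
40.] [204. 155.]
bed_hole 0.51 [ 608. -286.   70.] [286. 239.]
bed_hole 0.43 [ 549. -296.   42.] [262. 258.]
pivot 0.93 [525. 111.  45.] [204. 153.]
pivot 0.37 [571.  51.  51.] [226. 160.]
block 0.83 [ 546. -294.   44.] [260. 257.]
block 0.43 [ 554. -282.   73.] [262. 243.]
punch_a 0.58 [ 555. -282.   69.] [262. 244.]
punch_a 0.44 [ 607. -285.   68.] [285. 239.]
spool 0.7 [ 329. -366.   48.] [166. 311.]
spool 0.62 [520. 108.  44.] [203. 154.]
tape 0.66 [ 712. -275.   24.] [325. 238.]
dye_jar 0.8 [765.  65.  54.] [290. 143.]
glue 0.77 [ 680. -406.   77.] [342. 270.]
mallet 0.72 [ 793. -137.   33.] [331. 191.]
brush 0.6 [ 550. -292.   43.] [262. 256.]
brush 0.28 [ 682. -407.   77.] [343. 270.]
```

View pics/scene0.png

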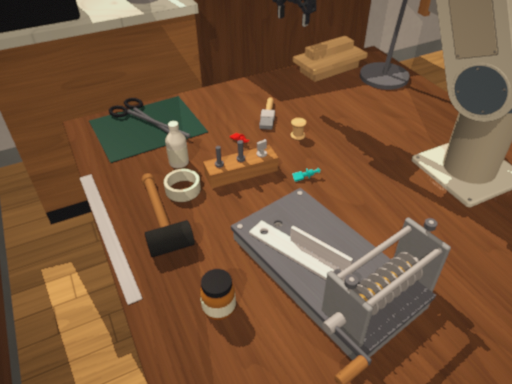

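View pics/side0.png

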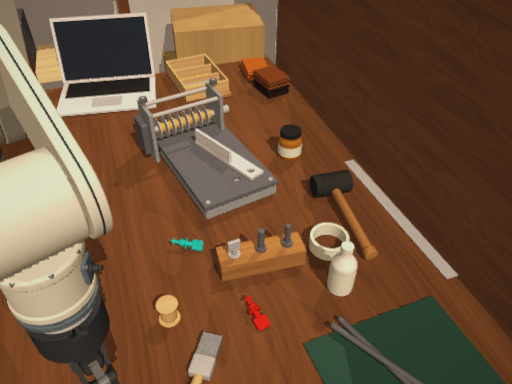

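```bash
python3 - <<'E'
from h import *
R=[np.pi,0,0.377]
print(eyes.camera_info('wrist'))
bot.move_to([520,-230,330],R)
p,d,i=grab('wrist','w_block.png'); np.save('d_block.npy',d)
print('cam',np.linalg.inv(i['extrinsics']).round(2).tolist(), np.array(i['camera_matrix']).round(1).tolist())
for t in ['screw_grip','punch_a','block']:
    for r in models.spot_in('wrist',t)[:3]:
        w=c2w(r['centre'],i); print(t,round(r['score'],2),w.round(),w2px(w,i).round())
bot.move_to([540,20,400],R)
p,d,i=grab('wrist','w_bed.png'); np.save('d_bed.npy',d); np.save('E_bed.npy',i['extrinsics'])
print('cam',np.linalg.inv(i['extrinsics']).round(2).tolist(), sensors.sense()['clock'])
for t in ['fence_grip','fence_hole','pivot','bed_hole']:
    for r in models.spot_in('wrist',t)[:3]:
        w=c2w(r['centre'],i); print(t,round(r['score'],2),w.round(),w2px(w,i).round())
a=cv2.imread('pics/w_block.png');b=cv2.imread('pics/w_bed.png')
E
```

```text
{'camera_matrix': array([[275.08488736,   0.        , 256.68462732],
       [  0.        , 275.08488736, 194.83282185],
       [  0.        ,   0.        ,   1.        ]]), 'extrinsics': array([[ 3.68669225e-01, -9.29560588e-01,  3.39639176e-04,
        -6.24435190e+02],
       [ 8.92118431e-01,  3.53716742e-01, -2.81085703e-01,
         3.68924173e+01],
       [ 2.61166055e-01,  1.03930646e-01,  9.59682610e-01,
        -3.78358608e+02],
       [ 0.00000000e+00,  0.00000000e+00,  0.00000000e+00,
         1.00000000e+00]])}
cam [[0.37, 0.89, 0.26, 585.83], [-0.93, 0.35, 0.1, -203.87], [0.0, -0.28, 0.96, 500.52], [0.0, 0.0, 0.0, 1.0]] [[275.1, 0.0, 256.7], [0.0, 275.1, 194.8], [0.0, 0.0, 1.0]]
screw_grip 0.69 [ 502. -406.   14.] [342. 199.]
screw_grip 0.68 [ 419. -178.   14.] [210. 196.]
screw_grip 0.67 [ 496. -262.   64.] [270. 181.]
punch_a 0.68 [ 616. -274.   55.] [306. 113.]
punch_a 0.5 [ 558. -263.   84.] [287. 147.]
block 0.57 [ 568. -269.   45.] [290. 140.]
cam [[0.37, 0.89, 0.26, 606.14], [-0.93, 0.35, 0.1, 46.24], [0.0, -0.28, 0.96, 570.46], [0.0, 0.0, 0.0, 1.0]] 4.3917
fence_grip 0.63 [582.  84.  48.] [232. 119.]
fence_hole 0.73 [578.  79.  50.] [234. 122.]
pivot 0.88 [540. 158.  46.] [187. 125.]
bed_hole 0.57 [538. 162.  45.] [185. 125.]
```

View pics/w_block.png

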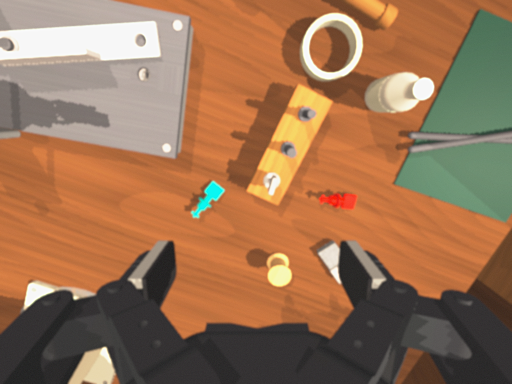

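View pics/w_bed.png

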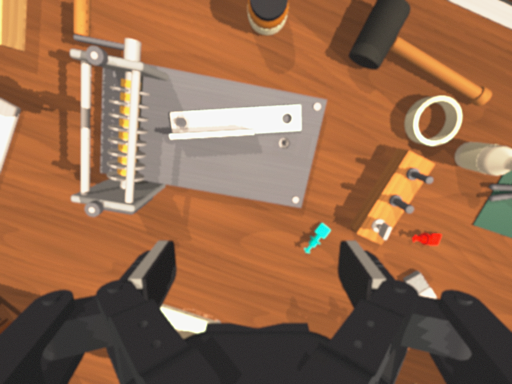

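```bash
cat >> h.py <<'E'
def ray(u,v,info,z):
    a=px2w(u,v,1.,info); o=np.linalg.inv(np.array(info['extrinsics']))[:3,3]
    return o+(a-o)*(z-o[2])/(a[2]-o[2])
E
python3 - <<'E'
from h import *
i=eyes.camera_info('wrist')
bh=ray(284,143,i,45);fh=ray(287,118,i,53);pv=ray(180,123,i,57);c1=ray(318,107,i,48);c2=ray(295,200,i,48)
print(bh,fh,pv,np.linalg.norm((bh-pv)[:2]),np.linalg.norm((fh-pv)[:2]))
ang=lambda d:np.arctan2(d[1],d[0])
print('bed +y from c', ang(c1-c2),'bed y from pv',ang(pv-bh),'fence',ang(pv-fh))
for y in [0.377,-1.2,1.95,-2.76,-0.4,2.74]:
    for P in [[490,0,150],[490,-260,170]]:
        q=bot.solve_ik(P,[np.pi,0,y]); print(y,None if q is None else np.round(q,2))
for s in [-1,1]:
  w=ang(pv-bh); print(w)
E
```

```text
[576.49770342 -21.47417844  45.        ] [620.09909805  -7.91018213  53.        ] [540.99078992 168.87622206  57.        ] 193.63371575266433 193.67900537251447
bed +y from c 0.18183344866248546 bed y from pv 1.7552113878205653 fence 1.991552304405415
0.377 [-0.02  0.3   1.96 -0.    0.87  1.17]
0.377 [-0.51  0.36  1.81 -0.    0.97  0.68]
-1.2 None
-1.2 [-0.51  0.36  1.81 -0.    0.97  2.26]
1.95 [-0.02  0.3   1.96 -0.    0.87 -0.4 ]
1.95 [-0.51  0.36  1.81  0.    0.97 -0.89]
-2.76 [-0.02  0.3   1.96  0.    0.87 -1.98]
-2.76 [-0.51  0.36  1.81  0.    0.97 -2.46]
-0.4 [-0.02  0.3   1.96 -0.    0.87  1.95]
-0.4 [-0.51  0.36  1.81 -0.    0.97  1.46]
2.74 [-0.02  0.3   1.96  0.    0.87 -1.19]
2.74 [-0.51  0.36  1.81  0.    0.97 -1.68]
1.7552113878205653
1.7552113878205653
```

```bash
python3 - <<'E'
from h import *
import pickle
out={};
for n,P in [('bed',[598,-10,160]),('scr',[497,-266,180])]:
    for k,y in [('a',0.5),('b',0.5-np.pi)]:
        bot.move_to(P,[np.pi,0,y]); bot.dwell(.3)
        p,d,i=grab('wrist',f'c_{n}{k}.png'); out[n+k]=(p,d,i)
pickle.dump(out,open('views.pkl','wb')); print(sensors.sense()['clock'])
t=[]
for k in out:
    p=out[k][0][90:300,110:400] ; t.append(cv2.resize(cv2.cvtColor(p,cv2.COLOR_RGB2BGR),(400,290)))
cv2.imwrite('pics/mont.png',np.vstack([np.hstack(t[:2]),np.hstack(t[2:])]))
E
```

```text
12.1417
```

View pics/mont.png

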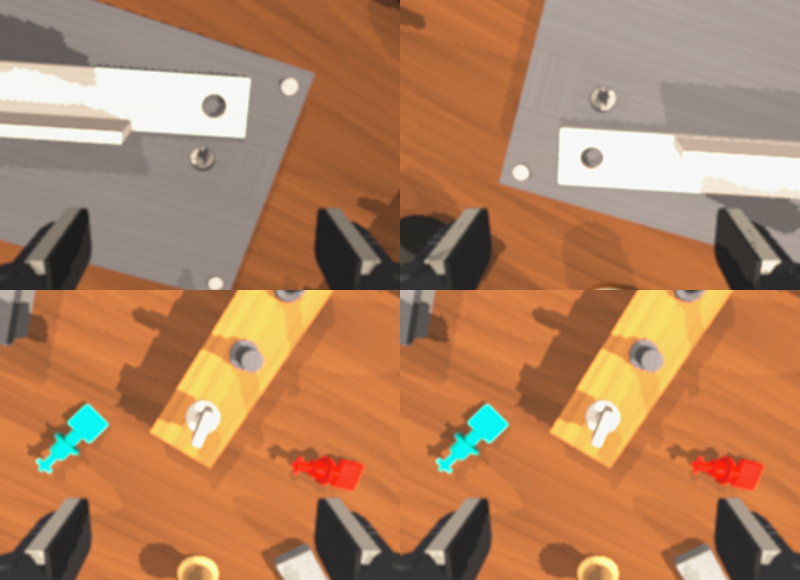

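```bash
python3 - <<'E'
from h import *
import pickle
o=pickle.load(open('views.pkl','rb'))
print(sensors.sense()['tcp_rot'],sensors.sense()['joint_pos'].round(2))
for k in o: print(k,np.linalg.inv(o[k][2]['extrinsics'])[:3,:].round(2).tolist())
C={'beda':[(214,105),(203,157)],'bedb':[(592-400,157),(602-400,98)],'scra':[(203,420-290)],'scrb':[(203,420-290)]}
t=[]
for k in C:
    p,d,i=o[k]
    for j,c in enumerate(C[k]):
        u=110+c[0]/1.379;v=90+c[1]/1.379
        ui,vi=int(u),int(v)
        crop=p[vi-16:vi+17,ui-16:ui+17]
        t.append(cv2.resize(cv2.cvtColor(crop,cv2.COLOR_RGB2BGR),(264,264),interpolation=cv2.INTER_NEAREST)); print(k,j,'crop origin',ui-16,vi-16)
        if j==0 and k[:3]=='bed':
            g=crop.min(2); m=(g<150).astype(np.uint8); n,l,s,ce=cv2.connectedComponentsWithStats(m)
            q=l[16,16]; print('fence hole',ce[q]+[ui-16,vi-16],s[q], ray(*(ce[q]+[ui-16,vi-16]),i,53))
cv2.imwrite('pics/zoom.png',np.vstack([np.hstack(t[:3]),np.hstack([t[3],t[4],t[5]])]))
E
```

```text
[-3.14156022e+00  1.35956280e-06  4.99990209e-01] [-0.51  0.36  1.79  0.    0.99  0.56]
beda [[0.48, 0.84, 0.24, 660.63], [-0.88, 0.46, 0.14, 25.03], [0.0, -0.28, 0.96, 332.36]]
bedb [[-0.48, -0.84, -0.25, 535.47], [0.88, -0.46, -0.13, -43.36], [-0.0, -0.28, 0.96, 330.97]]
scra [[0.48, 0.84, 0.25, 559.47], [-0.88, 0.46, 0.14, -230.96], [0.0, -0.28, 0.96, 350.95]]
scrb [[0.48, 0.84, 0.25, 559.4], [-0.88, 0.46, 0.14, -231.12], [0.0, -0.28, 0.96, 350.97]]
beda 0 crop origin 249 150
fence hole [264.88425926 166.33796296] [  8   9  17  16 216] [620.2849051   -7.07487553  53.        ]
beda 1 crop origin 241 187
bedb 0 crop origin 233 187
fence hole [249.16753927 202.81989529] [  0   0  33  33 955] [617.97937941  -7.37456531  53.        ]
bedb 1 crop origin 240 145
scra 0 crop origin 241 168
scrb 0 crop origin 241 168
```

View pics/zoom.png

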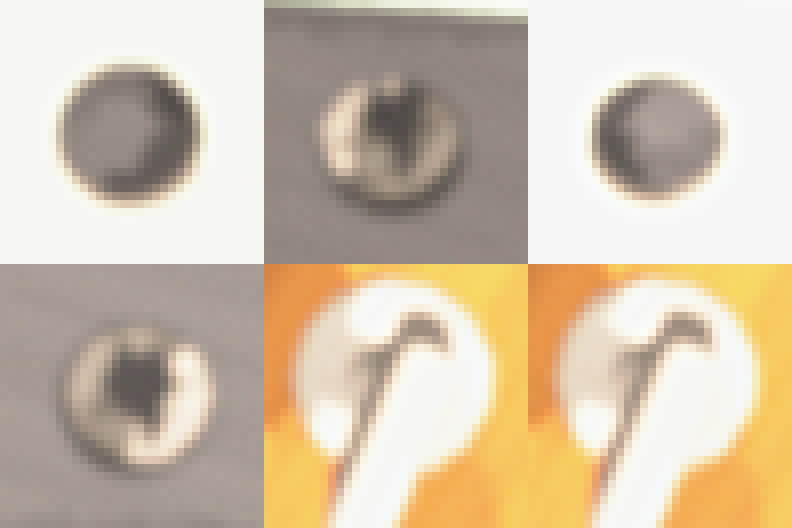

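```bash
python3 - <<'E'
from h import *
import pickle
o=pickle.load(open('views.pkl','rb'))
def r(k,u,v,z): return ray(u,v,o[k][2],z)
fa,fb=r('beda',264.9,166.3,53),r('bedb',248.6,203.7,53)
ba,bb=r('beda',256.5,204.6,45),r('bedb',256.8,161.3,45)
print('fence',fa,fb,'bed',ba,bb)
for z in (49,53): print('collar',z,r('scra',256.8,181,z))
for k in ['scra','scrb']:
    p,d,i=o[k]; P=[]
    for v in range(150,230):
        for u in range(225,290):
            if d[v,u]>0:
                w=px2w(u,v,d[v,u],i)
                if w[2]>60: P.append(np.r_[w,u,v])
    P=np.array(P); print(len(P),P[:,2].max(),np.histogram(P[:,2],bins=range(60,96,3)))
    T=P[P[:,2]>82]; c=(T.max(0)+T.min(0))/2
    rect=cv2.minAreaRect(T[:,:2].astype(np.float32)); print(T.mean(0).round(1),len(T),rect)
    e=np.linalg.svd(T[:,:2]-T[:,:2].mean(0))[2][0]; print('yaw',np.arctan2(e[1],e[0]))
# bed depth sanity
p,d,i=o['beda']; print('bed z',px2w(300,230,d[230,300],i),'fence z',px2w(250,160,d[160,250],i))
p,d,i=o['bedb']; print('bed z',px2w(290,150,d[150,290],i))
E
```

```text
fence [620.32707019  -7.06984077  53.        ] [619.13385453  -7.43863843  53.        ] bed [577.57556294 -20.64167806  45.        ] [576.35748884 -20.92068798  45.        ]
collar 49 [ 496.23544974 -265.81900262   49.        ]
collar 53 [ 497.07316614 -265.35723704   53.        ]
295 88.16573952863325 (array([ 14,  11,  10,  10,   6,  11,  14,  11, 149,  59,   0]), array([60, 63, 66, 69, 72, 75, 78, 81, 84, 87, 90, 93]))
[ 496.  -265.4   86.3  256.4  189.7] 217 ((495.1903991699219, -265.7448425292969), (28.12386131286621, 7.9861369132995605), 6.189484119415283)
yaw -3.0290950900233344
293 88.66168913699494 (array([ 14,   7,   9,  14,   6,  11,  12,   8, 157,  55,   0]), array([60, 63, 66, 69, 72, 75, 78, 81, 84, 87, 90, 93]))
[ 496.  -265.4   86.3  256.3  189.6] 217 ((495.3764343261719, -265.6856994628906), (27.687786102294922, 7.9948248863220215), 5.702336311340332)
yaw -3.0347380076443904
bed z [574.52955948 -78.44567933  44.53847695] fence z [618.65764178   9.41441866  52.69700753]
bed z [549.58993018   3.57959556  44.7717692 ]
```

```bash
cat >> h.py <<'E'
bed=np.array([577.0,-20.8]); piv=np.array([541.4,165.8]); BY=0.188
def rot(a): return np.array([[np.cos(a),-np.sin(a)],[np.sin(a),np.cos(a)]])
def gpose(phi,z=60): return [*(piv+rot(phi)@[-18,-85]),z],[np.pi,0,phi+np.pi/2]
def look(tag):
    t=[]
    for k,y in [('a',0.5),('b',0.5-np.pi)]:
        bot.move_to([577,-21,160],[np.pi,0,y]); bot.dwell(.3)
        p,d,i=grab('wrist'); np.savez(f'{tag}{k}.npz',p=p,d=d,E=i['extrinsics'],K=i['camera_matrix'])
        c=w2px([*bed,53],i).astype(int); crop=p[c[1]-20:c[1]+21,c[0]-20:c[0]+21]
        print(k,'origin',c-20, 'true yaw',sensors.sense()['tcp_rot'][2])
        g=crop.min(2); m=cv2.morphologyEx((g<175).astype(np.uint8),cv2.MORPH_OPEN,np.ones((3,3)))
        n,l,s,ce=cv2.connectedComponentsWithStats(m)
        for q in range(1,n):
            if 60<s[q,4]<700: print('blob',s[q],ray(*(ce[q]+c-20),i,53).round(2), 'bbox',ray(*(s[q,:2]+(s[q,2:4]-1)/2+c-20),i,53).round(2))
        t.append(cv2.resize(cv2.cvtColor(crop,cv2.COLOR_RGB2BGR),(400,400),interpolation=cv2.INTER_NEAREST))
    cv2.imwrite(f'pics/{tag}.png',np.hstack(t))
E
python3 - <<'E'
from h import *
bot.move_gripper(45)
p,r=gpose(0.424,150); bot.move_to(p,r)
p,r=gpose(0.424); print('contact',bot.move_linear(p,r,rate=100,contact_N=8))
bot.move_gripper(0); s=sensors.sense(); print(s['width'],s['force'],s['grasp_force'])
for f in np.linspace(0.424,BY,6)[1:]:
    bot.move_linear(*gpose(f),rate=70)
bot.dwell(.3); s=sensors.sense(); print(s['force'],s['tcp_pos'],gpose(BY),s['clock'])
bot.move_gripper(30); bot.move_linear(gpose(BY,160)[0],rate=150)
look('sq1'); print(sensors.sense()['clock'])
E
```

```text
contact False
5.273655678018524 [-1.34516061 -1.15254054  6.30764878] 59.01365876197815
[-1.77555724 -3.70053946  6.73620481] [539.86592603  78.5903132   60.67169291] ([np.float64(539.6031935626683), np.float64(78.93359978319143), 60], [3.141592653589793, 0, 1.7587963267948965]) 16.9833
a origin [237 165] true yaw 0.5007877571448691
blob [ 14  12  16  16 197] [578.79 -21.19  53.  ] bbox [578.69 -21.16  53.  ]
b origin [236 165] true yaw -2.6416432765006963
blob [ 12  14  14  16 173] [578.4  -22.15  53.  ] bbox [578.55 -21.96  53.  ]
22.5167
```

View pics/sq1.png

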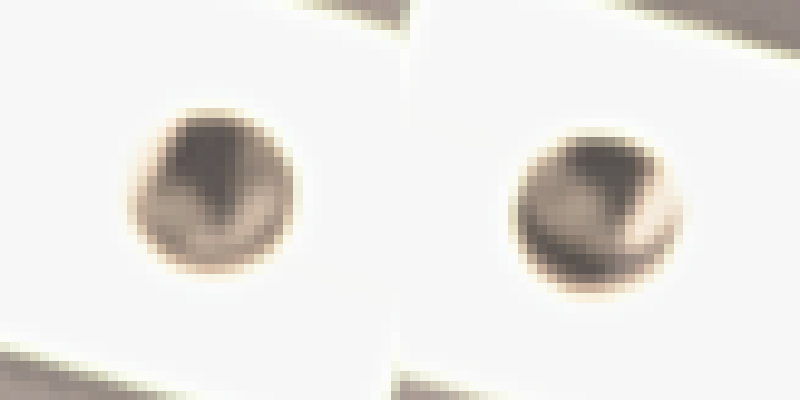

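```bash
cat > slot.py <<'E'
from h import *
import pickle
o=pickle.load(open('views.pkl','rb')); V=[]
for k in ['beda','bedb']: V.append((o[k][0],o[k][2],None))
for k in 'ab':
    z=np.load(f'sq1{k}.npz'); V.append((z['p'],{'extrinsics':z['E'],'camera_matrix':z['K']},1))
data=[]
for n,(p,i,f) in enumerate(V):
    ctr0=ray(*[(256.5,204.6),(256.8,161.3)][n],i,45)[:2] if n<2 else None
    cf=None
    if f: 
        cf=ray(*[(258.5,184),(255.6,186.5)][n-2],i,53)[:2]; ctr0=cf-[1.2,-.2]
    c=w2px([*ctr0,45],i).astype(int); X=[];G=[]
    for v in np.arange(c[1]-14,c[1]+15):
        for u in np.arange(c[0]-14,c[0]+15):
            if np.linalg.norm(ray(u,v,i,45)[:2]-ctr0)<8.5 and (cf is None or np.linalg.norm(ray(u,v,i,53)[:2]-cf)<8.5):
                X.append(ray(u,v,i,38)[:2]-ctr0); G.append(p[v,u].astype(float).mean())
    data.append((np.array(X),np.array(G)))
def score(n,th,dx,dy):
    X,G=data[n]; q=(X-[dx,dy])@rot(th)
    m=(np.hypot(*q.T)<5.5)|((abs(q[:,0])<9)&(abs(q[:,1])<2.3))
    return np.corrcoef(m,G)[0,1] if 3<m.sum()<len(m)-3 else 0
ths=np.arange(-.9,1.3,.1)
for sel in ([0],[1],[2],[3],[0,1],[0,1,2,3]):
    s=[max((sum(-score(n,t,dx,dy) for n in sel)/len(sel)) for dx in (-1,0,1) for dy in (-1,0,1)) for t in ths]
    print(sel,[len(data[n][0]) for n in sel],'best',ths[np.argmax(s)].round(2),np.round(s,2))
E
python3 slot.py
```

```text
[0] [180] best 0.6 [0.44 0.48 0.5  0.5  0.55 0.55 0.56 0.59 0.6  0.62 0.62 0.64 0.65 0.66
 0.66 0.67 0.66 0.66 0.64 0.6  0.58 0.56]
[1] [205] best -0.1 [0.55 0.54 0.59 0.61 0.67 0.71 0.74 0.75 0.77 0.76 0.75 0.74 0.69 0.68
 0.65 0.64 0.64 0.65 0.64 0.62 0.6  0.58]
[2] [177] best 0.5 [0.56 0.59 0.61 0.63 0.65 0.65 0.64 0.66 0.67 0.68 0.69 0.69 0.7  0.71
 0.72 0.72 0.7  0.68 0.65 0.64 0.61 0.59]
[3] [154] best 0.2 [0.43 0.47 0.5  0.53 0.55 0.56 0.57 0.59 0.61 0.59 0.6  0.61 0.59 0.57
 0.56 0.54 0.5  0.45 0.42 0.38 0.33 0.3 ]
[0, 1] [180, 205] best -0.0 [0.49 0.51 0.53 0.55 0.59 0.62 0.65 0.67 0.68 0.69 0.69 0.69 0.67 0.67
 0.65 0.63 0.62 0.61 0.61 0.59 0.56 0.54]
[0, 1, 2, 3] [180, 205, 177, 154] best 0.1 [0.49 0.51 0.53 0.56 0.59 0.6  0.61 0.63 0.64 0.65 0.65 0.65 0.65 0.65
 0.63 0.62 0.6  0.58 0.56 0.54 0.51 0.49]
```

```bash
cat >> h.py <<'E'
GO=16  # tab centre height minus tcp z
def scr(th,z,dx=0,dy=0): # tcp pose with tab centre height z (world)
    return [bed[0]+dx,bed[1]+dy,z-GO],[np.pi,0,th+np.pi]
def st(): 
    s=sensors.sense(); return 'tabz %.1f xy %.1f %.1f yaw %.3f F %s w %.1f t %.1f'%(s['tcp_pos'][2]+GO,*s['tcp_pos'][:2],s['tcp_rot'][2],s['force'].round(1),s['width'],s['clock'])
E
python3 - <<'E'
from h import *
# fence nudge
bot.move_gripper(30)
p,r=gpose(0.195,140); bot.move_to(p,r); bot.move_linear(gpose(0.195)[0],r,rate=150)
bot.move_gripper(0); bot.move_linear(*gpose(0.181),rate=30); bot.dwell(.2); print(st())
bot.move_gripper(30); bot.move_linear(gpose(0.181,150)[0],rate=200)
# screw
R=[np.pi,0,0.108+np.pi]; bot.move_gripper(40)
bot.move_to([495.0,-265.8,140],R); print(st())
print(bot.move_linear([495.0,-265.8,74-GO],R,rate=100,contact_N=8),st())
bot.move_gripper(0); print(st())
bot.move_linear([495.0,-265.8,160],R,rate=150); print(st())
bot.move_to(*scr(0.3,125)); print(st())
print(bot.move_linear(*scr(0.3,85),rate=35,contact_N=8),st())
grab('scene','ins.png')
E
```

```text
tabz 77.2 xy 540.1 78.9 yaw 1.752 F [-0.5 -2.1  6.4] w 5.1 t 26.0
tabz 155.9 xy 495.1 -265.5 yaw -3.034 F [ 0.4 -0.4 -0.2] w 39.7 t 29.1
False tabz 74.5 xy 495.4 -266.0 yaw -3.034 F [ 0.2  0.4 -0.4] w 40.1 t 30.0
tabz 74.9 xy 495.8 -266.5 yaw -3.033 F [ 0.2 -2.   4.7] w 0.3 t 30.5
tabz 175.1 xy 494.3 -265.4 yaw -3.034 F [-0.  -0.5 -0.1] w -0.0 t 31.3
tabz 124.8 xy 576.8 -21.6 yaw -2.842 F [-0.9 -0.4  0.1] w -0.0 t 32.4
False tabz 85.3 xy 577.2 -20.8 yaw -2.842 F [ 0.1 -0.2  0.1] w 0.1 t 33.7
```

```bash
python3 - <<'E'
from h import *
bot.move_gripper(40)
bot.move_linear(*scr(0.3,125),rate=250)
bot.move_to([497,-266,180],[np.pi,0,0.5]); bot.dwell(.2)
p,d,i=grab('wrist'); import pickle; pickle.dump((p,d,i),open('v2.pkl','wb'))
P=[]
for v in range(130,250):
    for u in range(210,310):
        if d[v,u]>0:
            w=px2w(u,v,d[v,u],i)
            if w[2]>60: P.append(w)
P=np.array(P); print(P.max(0),P.min(0),len(P)); T=P[P[:,2]>82]
print(cv2.minAreaRect(T[:,:2].astype(np.float32)) if len(T) else None, st())
c=cv2.resize(cv2.cvtColor(p[100:300,130:400],cv2.COLOR_RGB2BGR),None,fx=2.9,fy=2.9); cv2.imwrite('pics/again.png',c)
E
```

```text
[ 561.91893112 -237.76657632  235.89247932] [ 481.64989038 -283.09832825   60.11783665] 1105
((520.5899047851562, -268.629150390625), (38.061676025390625, 78.77021026611328), 67.96875762939453) tabz 195.9 xy 497.1 -265.8 yaw 0.501 F [0.4 0.4 0.3] w 40.3 t 36.9
```

View pics/again.png

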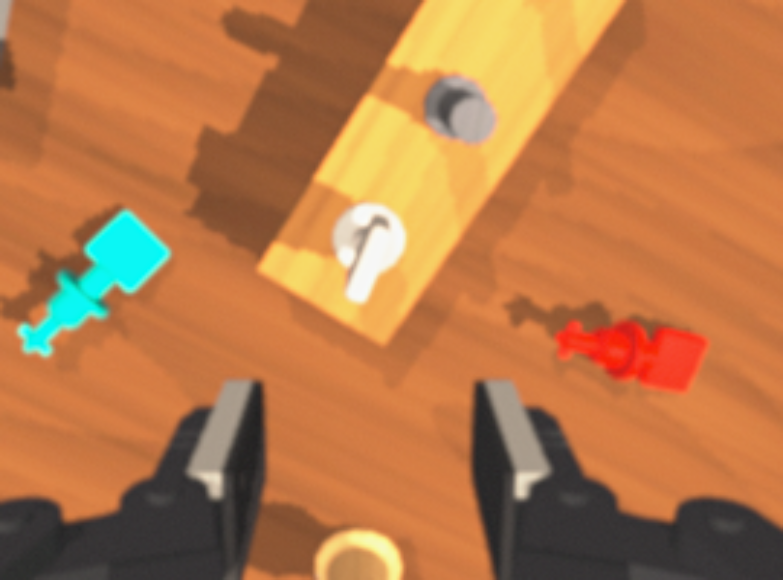

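```bash
python3 - <<'E'
from h import *
import pickle
def fit(p,d,i):
    P=[]
    for v in range(120,240):
        for u in range(200,310):
            if d[v,u]>0:
                w=px2w(u,v,d[v,u],i)
                if 52<w[2]<95 and np.hypot(w[0]-496,w[1]+266)<22: P.append(w)
    P=np.array(P)
    for a,b in ((52,58),(58,66),(66,74),(74,82),(82,95)):
        T=P[(P[:,2]>=a)&(P[:,2]<b)]
        print(a,len(T),T.mean(0).round(1) if len(T) else '',cv2.minAreaRect(T[:,:2].astype(np.float32)) if len(T)>4 else '')
fit(*pickle.load(open('views.pkl','rb'))['scra']); print(); fit(*pickle.load(open('v2.pkl','rb')))
cv2.imwrite('pics/inscrop.png',cv2.resize(cv2.imread('pics/ins.png')[150:300,200:350],(600,600)))
E
```

```text
52 6 [ 497.3 -260.6   55.6] ((496.6992492675781, -260.4472961425781), (0.8355242013931274, 6.240485191345215), 73.65621948242188)
58 25 [ 498.2 -261.8   62.8] ((496.7846374511719, -262.16455078125), (6.509313106536865, 25.65288543701172), 79.77861785888672)
66 25 [ 500.8 -262.8   69.8] ((496.9664306640625, -262.1235046386719), (6.614739418029785, 25.484777450561523), 79.68617248535156)
74 28 [ 500.9 -262.5   78.1] ((497.4046325683594, -262.0867004394531), (6.1985554695129395, 24.941633224487305), 80.02730560302734)
82 217 [ 496.  -265.4   86.3] ((495.1903991699219, -265.7448425292969), (28.12386131286621, 7.9861369132995605), 6.189484119415283)

52 5 [ 497.9 -260.8   54.4] ((497.598876953125, -260.61138916015625), (0.5197275280952454, 4.128785133361816), 64.84191131591797)
58 27 [ 499.  -261.8   62.7] ((496.7253112792969, -262.2103576660156), (6.099196434020996, 26.007049560546875), 80.4603500366211)
66 24 [ 499.6 -262.7   70.2] ((496.8993225097656, -262.07537841796875), (6.24092435836792, 25.469478607177734), 80.25559997558594)
74 28 [ 501.  -262.5   78.1] ((497.3360595703125, -262.1047058105469), (5.870615005493164, 24.835390090942383), 80.6322250366211)
82 215 [ 495.9 -265.4   86.3] ((495.50927734375, -265.68597412109375), (27.55019187927246, 8.011899948120117), 7.026017665863037)
```

View pics/inscrop.png

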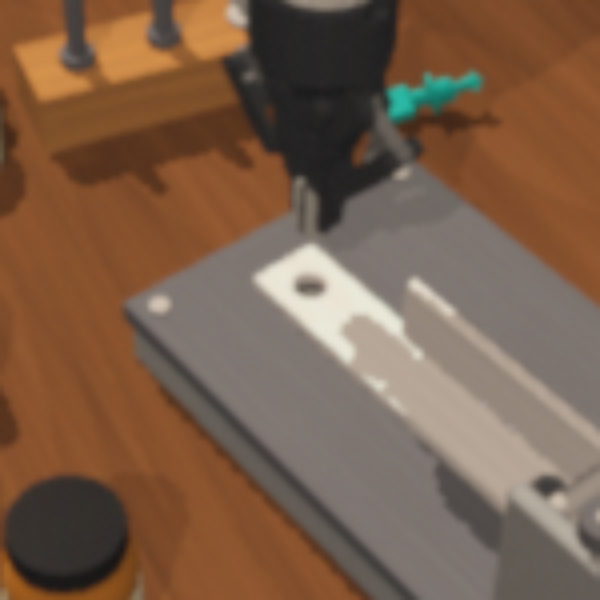

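```bash
python3 - <<'E'
from h import *
i=eyes.camera_info('scene')
for n,w in dict(tcp=[577.2,-20.8,69.3],tcp_up=[577.2,-20.8,89.3],hole=[577.5,-21,53]).items(): print(n,(w2px(w,i)-[200,150])*4)
from scipy.spatial.transform import Rotation as Rn
s=sensors.sense(); print(s['tcp_rot'],s['tcp_pos'])
E
```

```text
tcp [312.94427619 260.81292324]
tcp_up [313.81404682 235.33129445]
hole [311.61682709 281.0376336 ]
[-3.14152320e+00  1.89337009e-05  5.00517153e-01] [ 497.08865791 -265.80091985  179.94603625]
```

```bash
python3 - <<'E'
from h import *
import pickle
p,d,i=pickle.load(open('v2.pkl','rb'))
P=np.array([np.r_[px2w(u,v,d[v,u],i),u,v] for v in range(150,384,2) for u in range(0,512,2) if 0<d[v,u]<330])
for lo in range(120,260,10): 
    T=P[(P[:,2]>=lo)&(P[:,2]<lo+10)]; print(lo,len(T),T.mean(0).round() if len(T) else '')
E
```

```text
120 0 
130 0 
140 0 
150 0 
160 0 
170 0 
180 0 
190 0 
200 2 [ 507. -283.  210.  292.  245.]
210 87 [ 501. -263.  217.  258.  244.]
220 157 [ 502. -262.  225.  256.  249.]
230 206 [ 502. -262.  235.  256.  258.]
240 266 [ 501. -263.  246.  257.  274.]
250 379 [ 506. -260.  256.  256.  275.]
```

```bash
sed -i 's/^GO=16/GO=38/' h.py; python3 - <<'E'
from h import *
R=[np.pi,0,0.112+np.pi]; P=[495.0,-265.8]
bot.move_to([*P,90],R); print(st())
print(bot.move_linear([*P,74-GO],R,rate=90,contact_N=8),st())
bot.move_gripper(0); print(st())
if sensors.sense()['width']>2:
    bot.move_linear([*P,140],R,rate=150); print(st())
    if sensors.sense()['width']>2:
        bot.move_to(*scr(0.3,125)); print(st())
        print(bot.move_linear(*scr(0.3,87),rate=35,contact_N=7),st())
        grab('scene','ins2.png')
E
```

```text
tabz 128.1 xy 495.1 -265.9 yaw -3.030 F [ 0.5 -0.2 -0.1] w 39.8 t 39.2
False tabz 74.1 xy 495.2 -265.9 yaw -3.030 F [0.  0.7 0.7] w 40.3 t 40.0
tabz 74.6 xy 495.4 -266.1 yaw -3.030 F [-0.5  1.2  4.7] w 6.6 t 40.3
tabz 177.2 xy 494.3 -265.4 yaw -3.030 F [-0.6  0.4 -1.4] w 6.9 t 41.2
tabz 124.8 xy 576.8 -21.6 yaw -2.842 F [-0.2 -0.4 -0. ] w 6.4 t 42.2
True tabz 109.4 xy 576.7 -21.1 yaw -2.842 F [ 1.2  0.2 -1.5] w 6.7 t 42.8
```

```bash
python3 - <<'E'
from h import *
offs=[(0,0)]+[(r*np.cos(a),r*np.sin(a)) for r,n in ((1.3,6),(2.4,8)) for a in np.arange(n)*2*np.pi/n]
for o in offs:
    bot.move_linear(*scr(0.3,112.5,*o),rate=60); 
    c=bot.move_linear(*scr(0.3,87,*o),rate=30,contact_N=8)
    print(np.round(o,1),c,st())
    z=sensors.sense()['tcp_pos'][2]+GO
    if z<103 or sensors.sense()['clock']>50: break
E
```

```text
[0 0] True tabz 95.5 xy 577.0 -20.8 yaw -2.842 F [-1.  -0.3  4.8] w 6.3 t 43.7
```

```bash
python3 - <<'E'
from h import *
T=[0.3]
for k in range(1,9): T+=[0.3+.14*k,0.3-.14*k]
T=[t for t in T if -.85<t<.92][1:]
for t in T:
    bot.move_linear(*scr(t,96.3),rate=40)
    c=bot.move_linear(*scr(t,87),rate=25,contact_N=8)
    s=sensors.sense(); z=s['tcp_pos'][2]+GO
    print(round(t,2),c,st())
    if z<91 or s['clock']>59: break
E
```

```text
0.44 True tabz 95.8 xy 577.6 -20.8 yaw -2.704 F [-1.8 -0.1  7.4] w 6.5 t 44.2
0.16 False tabz 86.8 xy 577.3 -20.9 yaw -2.981 F [ 1.7 -1.9 -1.1] w 6.4 t 45.1
```

```bash
python3 - <<'E'
from h import *
print(bot.move_linear(*scr(.16,84.5),rate=15,contact_N=8),st())
z0=sensors.sense()['tcp_pos'][2]+GO
for a in np.arange(.15,1.56,.1):
    z=max(z0-4*min(max(a-.05,0)/1.1,1),81.3)
    c=bot.move_linear(*scr(.16-a,z),rate=40,contact_N=30)
    s=sensors.sense(); print(round(a,2),round(z,1),c,st(),s['moment'].round(2))
    if c or s['clock']>62: break
E
```

```text
True tabz 85.6 xy 577.5 -20.9 yaw -2.981 F [ 0.7 -0.9  3.9] w 6.7 t 45.3
0.15 85.2 False tabz 85.6 xy 577.3 -20.8 yaw -3.132 F [-0.3 -0.3  3.8] w 6.6 t 45.6 [-0.01 -0.06 -0.04]
0.25 84.8 False tabz 85.5 xy 577.4 -20.7 yaw 3.051 F [ 0.3 -0.7  7.7] w 6.6 t 45.9 [-0.09  0.07 -0.  ]
0.35 84.5 False tabz 85.3 xy 577.6 -20.7 yaw 2.951 F [ 0.3 -0.2  8.2] w 6.6 t 46.1 [-0.07 -0.02 -0.02]
0.45 84.1 False tabz 85.1 xy 577.7 -20.7 yaw 2.851 F [ 0.  -0.4  9.6] w 6.8 t 46.4 [-0.02  0.03  0.03]
0.55 83.8 False tabz 84.8 xy 577.8 -20.4 yaw 2.751 F [-0.4  0.9  8.9] w 6.7 t 46.6 [ 0.32 -0.01  0.03]
0.65 83.4 False tabz 84.5 xy 577.8 -20.4 yaw 2.651 F [0.4 1.6 9.2] w 6.9 t 46.9 [ 0.38 -0.01  0.04]
0.75 83.0 False tabz 83.8 xy 577.6 -20.6 yaw 2.551 F [-0.4 -0.2  6.9] w 6.8 t 47.1 [ 0.11 -0.12  0.03]
0.85 82.7 False tabz 83.4 xy 577.6 -20.6 yaw 2.451 F [-0.4  0.1  6.4] w 6.5 t 47.4 [ 0.11 -0.09 -0.02]
0.95 82.3 False tabz 83.2 xy 577.9 -20.5 yaw 2.351 F [0.1 1.5 7.8] w 6.4 t 47.6 [ 0.25 -0.13  0.02]
1.05 81.9 False tabz 82.7 xy 577.6 -20.7 yaw 2.251 F [-0.4  0.6  7.1] w 6.6 t 47.9 [-0.   -0.02 -0.01]
1.15 81.6 False tabz 82.6 xy 577.7 -20.7 yaw 2.151 F [-0.8 -0.8  9.2] w 6.7 t 48.1 [-0.03  0.07 -0.08]
1.25 81.6 False tabz 82.5 xy 577.7 -20.7 yaw 2.051 F [-0.3 -0.1 10. ] w 6.8 t 48.4 [-0.01  0.   -0.07]
1.35 81.6 False tabz 82.5 xy 577.7 -20.7 yaw 1.951 F [-0.1 -0.7  8.9] w 6.4 t 48.6 [ 0.04  0.05 -0.02]
1.45 81.6 False tabz 82.5 xy 577.7 -20.7 yaw 1.851 F [-0.3 -0.3  9.8] w 6.3 t 48.9 [-0.04 -0.01 -0.06]
1.55 81.6 False tabz 82.5 xy 577.5 -20.7 yaw 1.751 F [-1.2  0.   9.5] w 6.6 t 49.1 [-0.01  0.07 -0.04]
```

```bash
python3 - <<'E'
from h import *
bot.move_linear(*scr(.16-1.6,81.6),rate=40,contact_N=30); print(st(),sensors.sense()['moment'].round(2))
bot.move_gripper(35); print(st())
bot.move_linear(*scr(.16-1.6,190),rate=150)
for y in (0.5,0.5-np.pi):
    bot.move_to([577,-21,165],[np.pi,0,y]); bot.dwell(.2)
    p,d,i=grab('wrist')
    c=w2px([577,-21,90],i).astype(int); P=np.array([px2w(u,v,d[v,u],i) for v in range(c[1]-45,c[1]+45) for u in range(c[0]-45,c[0]+45) if d[v,u]>0])
    P=P[np.hypot(P[:,0]-577,P[:,1]+21)<25]; T=P[P[:,2]>88]; T=T[T[:,2]<110]
    C=P[(P[:,2]>54.5)&(P[:,2]<66)]; F=P[P[:,2]<54.5]
    print('tab top',len(T),np.median(T[:,2]),T[:,2].max(),cv2.minAreaRect(T[T[:,2]>91][:,:2].astype(np.float32)))
    print('collar',len(C),np.median(C[:,2]),cv2.minEnclosingCircle(C[:,:2].astype(np.float32)),'fence',len(F),np.median(F[:,2]))
    cv2.imwrite(f'pics/fin{y:.1f}.png',cv2.resize(cv2.cvtColor(p[100:290,130:384],cv2.COLOR_RGB2BGR),None,fx=2.3,fy=2.3))
print(st())
E
```

```text
tabz 82.5 xy 577.4 -20.7 yaw 1.702 F [-0.4 -1.2  9.8] w 6.6 t 49.4 [-0.01  0.14 -0.09]
tabz 81.3 xy 576.6 -20.7 yaw 1.702 F [-0.5 -0.3 -0.3] w 35.0 t 49.8
tab top 285 94.29190858200633 96.27723805825886 ((577.6220703125, -19.548664093017578), (8.019678115844727, 27.760501861572266), 10.014131546020508)
collar 244 56.70459772314061 ((578.7591552734375, -16.405532836914062), 20.709184646606445) fence 993 52.67391758757441
tab top 283 94.2079449386498 96.39555225706397 ((576.3046264648438, -20.260147094726562), (8.087959289550781, 27.809307098388672), 8.921687126159668)
collar 239 56.527334823756746 ((572.6541137695312, -21.150339126586914), 13.561959266662598) fence 1018 52.5685668953152
tabz 203.0 xy 577.0 -21.0 yaw -2.642 F [0.9 0.1 1.3] w 35.3 t 54.9
```

View pics/fin0.5.png

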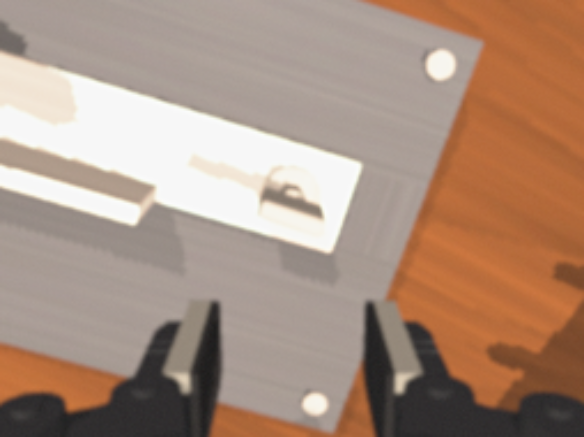

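```bash
python3 -c "
from h import *
print(bot.job_done())"
```

```text
the job is handed in; nothing more can be done
None
```

I handed the job in with the fence square and the thumbscrew dropped into the key slot, turned about 1.57 rad clockwise and let go. The last wrist-camera reading put the collar home on the fence and the tab within about 1 mm of the hole's axis, but I did not feel the end stop; no verdict came back, the last clock reading was 54.9 s, and the first grasp missed because the fingertips sit about 22 mm higher than the stated TCP.

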